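# Dock the battery pack until the latch clicks behind it

## Robot

A 6-joint arm with a two-finger parallel gripper is mounted at the origin on the work surface. World frame = base frame: x ahead of the robot, y to its left, z up, the work surface at z = 0. Lengths are in m, angles in rad, forces in N, time in s.
With the tool pointing down it reaches from about 0.25 to 0.775 m from the base axis. Payload 4 kg.
Tool frame: the origin (TCP) lies between the finger pads; the fingertips stand 25 mm ahead of it and the grasp point (between the pads) lies 6 mm ahead of it; z points along the fingers, x is the direction in which the jaws open and shut, and the axes are right-handed (so a half turn about z gives the same grasp; the last joint's range is limited). The gripper opens to 94 mm and grips with 3 to 60 N. Pads are 16 mm wide; open, the fingers measure 119 mm over their backs; the gripper's body (75 mm by 177 mm) begins 78 mm behind the grasp point.
Start: joints at [1.088, 0.087, 1.371, -0, 1.684, -0.103], TCP at [0.204, 0.511, 0.205] pointing down, gripper open.
Joint ranges: [-3.1, 3.1], [-0.76, 2.03], [0.27, 2.55], [-1.08, 4.22], [0.17, 2.65], [-2.57, 2.57]. Speed limits (rad/s): [2.79, 2.79, 3.14, 3.14, 3.14, 3.14].

## Interface

Orientations are given as a 3x3 rotation matrix whose columns are the frame's x, y, z axes.
In Python, from cell import r gives the robot as it stands. The module is installed in compiled form; this text tells all that it offers.
- The arm moves only by the tool carry_out, never from a script. Its argument "plan" is one flat list of numbers, 7 for each row, row after row: the turn, a rotation vector about the tool's x, y, z in degrees, then the shift along the tool's x, y, z in cm, then the finger opening in cm, from 0 to 9.4. In form: [rx, ry, rz, tx, ty, tz, hand, rx, ry, rz, tx, ty, tz, hand, ...]. A call has exactly 10 rows; each row is the pose to reach, as a shift and turn from the pose measured when the call began, along the tool's axes at that moment; what a row does not reach only later rows make up. A row lasts 1/8 s, in which the tool goes at most 62.5 mm and 10.7 degrees, less where a joint would pass 70% of its speed; a pose out of reach is approached as far as the arm can. A call with a gripper value outside its range is refused whole. The fingers move at their own pace and stop on an object; "squeeze" is the grip in N (left out, the last holds). Time passes only in rows, so rows that repeat a pose let the fingers close, or fill a call up. It gives the time, the measured TCP pose, the force and the opening at its end, in the units of the state.
- r.observe(): the state, without advancing time (a new reading comes with each control period).
- r.read_camera(name): name is "side" or "top"; returns a dict with "img" (400x640x3 uint8, blue, green, red), "z_map" (400x640 float32, m along the optical axis (not along the pixel's ray), 0 where there is no reading), "fx", "fy", "cx", "cy" (pixels), "world_to_cam" (4x4, takes a point from world to camera coordinates). Camera axes: x right, y down, z forward; pixel columns grow to the right and rows downward; lengths in m; the calibration is good to about 2 mm. A picture is of the moment at which its call begins.
- r.hand_in(): hands the job in, once; it reports no verdict.
The state is a dict: "t": time; "qpos": joint angles; "dq": joint speeds; "effort": joint torques, N m; "ee_pos": TCP position; "orientation": TCP orientation; "ft_force": force on the tool from outside, world axes, zero at the start; "torque": the same for the moment, N m; "finger_gap": finger opening in m.
Only numpy, scipy, OpenCV 4.12 (cv2) and the standard library are available. Lean on these libraries where they do the work, as an engineer would, in place of code of your own. Each camera call takes 0.05 s, during which the arm holds its last target. There are 200 camera calls.

## Task

Stand the tall, narrow battery pack in the open entry of the charging dock, lengthwise along the channel and clear of the latch, then slide it along the channel past the sprung latch, towards the end wall, until the latch has sprung shut behind it. Leave it standing there, released, and leave the flat, wide pack where it is.

Things in the scene. Friction and masses are not known exactly. Their poses are not given: they have to be found in the camera images.
- pack_mid (a point): Centre (38 mm above the underside) of the tall, narrow battery pack: a light-grey plastic block with a paper label, 80 mm long (its x), 40 mm wide (its y), 76 mm high (z up), about 0.3 kg, loose on the bench. Its ends are alike: either may go first. Grasp it from above across the 40 mm.
- dock: White-grey dock, fixed. Origin: bench level, channel's middle line; x runs from entry to end wall, y to the latch side. Floor 6 mm up; walls, latch 18 mm. Entry x -155 to -60 mm, 72 mm wide, narrows till x -30 to a 48 mm channel. End wall face x +141, 46 mm high. Pack centre (80 mm pack): x -115 to -75 in the entry, clear of the latch; beyond +90 the latch shuts behind it; +101 at the end wall.
- latch (a joint): Sprung steel latch bar, 60 mm, on a vertical pin at dock x -20, y +36 mm; its blunt nose at x +30 to +42 mm reaches into the channel to y +7 mm. 0 = shut, up to 0.6 rad pushed outwards; about 0.25 while a pack passes. A pack going to the end wall pushes it aside with about 2 to 5 N; it springs shut behind it and blocks its return.
- flat_pack_mid (a point): Centre (23 mm above its underside) of the flat, wide battery pack, of the same grey plastic: 80 mm long, 66 mm wide, 46 mm high. It does not belong in this dock and stays where it is.
Mind the look-alikes: they are no part of the job. What is shaped like the part that bears pack_mid but blue, orange or pink is not meant.

How it is judged:
By the outcome, as a careful person would: the job done as asked, in the order asked, and still so for the second after the job is handed in, with the robot touching nothing.
It also fails if it takes over 43 s, if anything falls off the work surface, if the arm or the gripper's body presses on something with over 40 N, if the wrist force passes 120 N, or if a joint passes its speed limit or range.

## Working session

There is one attempt and no reset: what is moved stays moved. The work goes in short steps, Python scripts to look and compute and a tool call to move; the robot and the scene stay as the last step left them, time stands still between calls to the robot, and variables do not carry over. Pictures are saved under pics/ and viewed, about 8 in all and at most 12, crops included, and the job is handed in when it is done.

Besides the shell and the picture viewer there is one more tool, called after "Emit:" by a JSON object that holds its "fn" and its "kwargs". carry_out: Moves the arm, as the interface text tells. Its arguments: {"type":"object","properties":{"plan":{"type":"array"},"squeeze":{"type":"number"}},"required":["plan"]}

```bash
mkdir -p pics; cat > h.py <<'E'
import numpy as np, cv2
from cell import r
def cam(n):
    c=r.read_camera(n); c['T']=np.linalg.inv(c['world_to_cam']); return c
def world(c,us,vs):  # depth-based points
    z=c['z_map'][vs,us]; P=np.stack([(us-c['cx'])/c['fx']*z,(vs-c['cy'])/c['fy']*z,z,np.ones_like(z)],-1)
    return (P@c['T'].T)[...,:3]
def ray(c,u,v,h):
    d=c['T'][:3,:3]@np.array([(u-c['cx'])/c['fx'],(v-c['cy'])/c['fy'],1]);o=c['T'][:3,3]
    return o+d*(h-o[2])/d[2]
E
python3 - <<'E'
from h import *
for n in('top','side'):
    c=cam(n); cv2.imwrite(f'pics/{n}0.png',c['img']); print(n,c['fx'],c['T'][:3,3].round(3),c['T'][:3,2].round(3),(c['z_map']>0).mean())
s=r.observe(); print({k:np.round(v,3).tolist() for k,v in s.items()})
E
```

```text
top 419.0231957440384 [ 0.447 -0.174  1.086] [ 0.122  0.017 -0.992] 0.9958984375
side 492.33132222519015 [-0.116 -1.22   0.76 ] [ 0.475  0.739 -0.478] 0.9958359375
{'t': 0.1, 'qpos': [1.088, 0.088, 1.372, -0.0, 1.684, -0.103], 'dq': [0.001, -0.001, -0.004, -0.001, -0.0, -0.001], 'effort': [0.002, -34.125, -30.33, 0.072, 0.03, -0.0], 'ee_pos': [0.204, 0.51, 0.204], 'orientation': [[0.371, 0.929, -0.001], [0.929, -0.371, -0.002], [-0.002, -0.0, -1.0]], 'ft_force': [0.069, -0.731, 0.766], 'torque': [-0.01, -0.062, 0.0], 'finger_gap': 0.094}
```

View pics/top0.png

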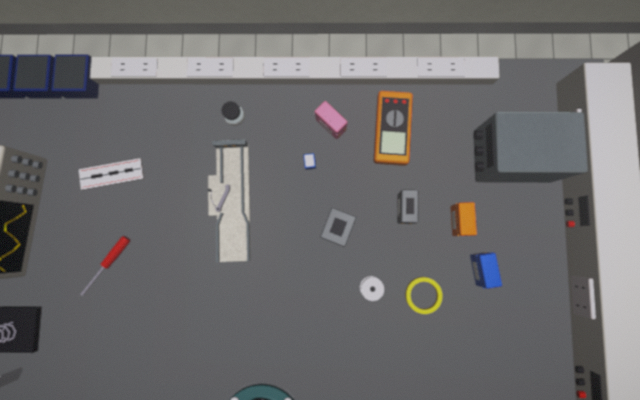

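View pics/side0.png

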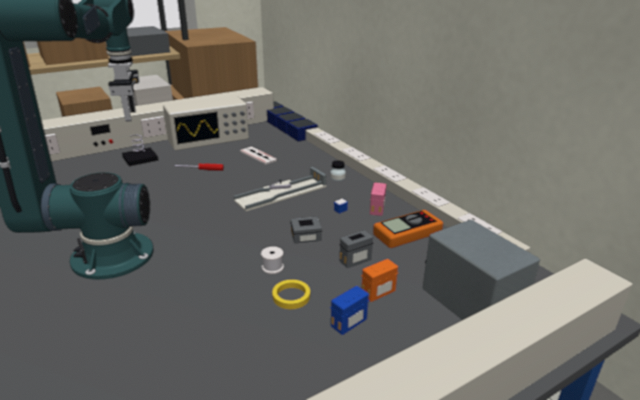

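The top view shows the dock at about (232,205), with its end wall at (230,143), entry at (233,260) and latch at (222,197). There are five pack-shaped candidates:
- Grey narrow at (409,206): the tall, narrow pack, because it is grey and narrow.
- Grey wide at (339,227): the flat pack, which stays.
- Orange (466,219), blue (489,270) and pink (331,118): the wrong colour.

Next I'll measure and confirm in one crop.

```bash
python3 - <<'E'
from h import *
c=cam('top'); s=cam('side')
vv,uu=np.mgrid[0:400,0:640]; W=world(c,uu,vv); Z=W[...,2]
def rect(m,name):
    P=W[m][:,:2]; b=cv2.minAreaRect((P*1000).astype(np.float32)); print(name,m.sum(),np.round(b[0],1),np.round(b[1],1),round(b[2],1),'z',np.median(Z[m]).round(4))
for name,(u,v),lo in(('tall',(409,206),.066),('flat',(339,227),.036)):
    m=(abs(uu-u)<30)&(abs(vv-v)<30)&(Z>lo)&(Z<lo+.02); rect(m,name)
m=(abs(uu-231)<22)&(abs(vv-143)<12)&(Z>.038)&(Z<.06); rect(m,'endwall')
g=c['img'].min(2); m=((abs(uu-233)<25)&(vv>140)&(vv<275)&(g>140)).astype(np.uint8)
cn=max(cv2.findContours(m,0,2)[0],key=cv2.contourArea)
print('floor px',cv2.minAreaRect(cn))
Q=np.array([ray(c,u,v,.006)[:2] for u,v in cn[:,0]]); print(cv2.minAreaRect((Q*1000).astype(np.float32)))
A=cv2.resize(c['img'][130:275,185:270],None,fx=4,fy=4,interpolation=2)
B=cv2.resize(c['img'][180:250,310:430],None,fx=3.5,fy=3.5,interpolation=2)
D=cv2.resize(s['img'][160:280,230:390],None,fx=2.6,fy=2.6,interpolation=2)
o=np.zeros((600,800,3),np.uint8)
for I,x,y in((A,0,0),(B,345,0),(D,345,250)): o[y:y+I.shape[0],x:x+I.shape[1]]=I[:, :800-x]
cv2.imwrite('pics/c1.png',o)
E
```

```text
tall 555 [ 540.5 -359.3] [38.7 78.6] 88.3 z 0.0758
flat 853 [ 490.6 -187.9] [65.9 80.3] 68.9 z 0.0461
endwall 179 [704.4  92.3] [13.  83.6] 2.9 z 0.0451
floor px ((226.39187622070312, 204.83309936523438), (113.51934814453125, 36.15163040161133), 85.36454010009766)
((548.998779296875, 101.71701049804688), (297.32342529296875, 93.84471130371094), 6.3617844581604)
```

View pics/c1.png

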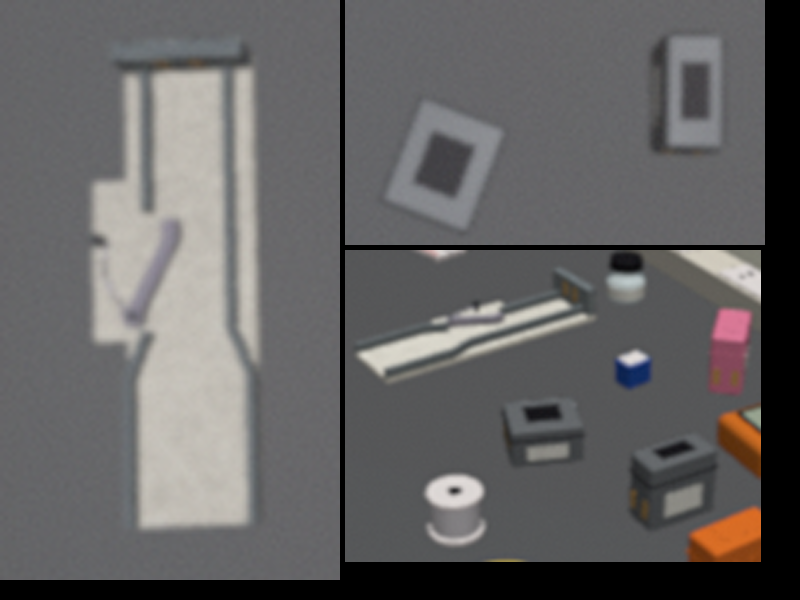

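The crop confirms it: the tall grey pack is at top (409,206) and side (356,248), and the flat grey pack stays. I'll fit the dock axis from the dark wall tops.

```bash
python3 - <<'E'
from h import *
c=cam('top'); g=cv2.cvtColor(c['img'],6).astype(float)
def line(rows,u0,u1):
    P=[]
    for v in rows:
        u=np.arange(u0,u1); w=np.clip(g[v,u0:u1].max()-30-g[v,u0:u1],0,None); P.append(ray(c,(u*w).sum()/w.sum(),v,.018)[:2])
    P=np.array(P); k=np.polyfit(P[:,0],P[:,1],1); print(u0,k.round(4),'deg',np.degrees(np.arctan(k[0])).round(2),'res',np.std(P[:,1]-np.polyval(k,P[:,0])).round(4), P[[0,-1],0].round(3)); return k
R=line(range(151,206),238,247); L=line(range(151,178),217,226)
for x in(.45,.5,.55,.6,.65,.7): print(x,np.polyval(R,x).round(4),np.polyval(L,x).round(4))
# entry: floor edges (white region) per row at floor height
for v in range(230,258,5):
    m=np.where(g[v,205:262]>140)[0]+205; print(v,ray(c,m[0]-.5,v,.018)[:2].round(4),ray(c,m[-1]+.5,v,.006)[:2].round(4))
for u in(226,232,238):
    print(u,[(v,int(g[v,u])) for v in range(138,152)],[(v,int(g[v,u])) for v in range(256,266)])
for v in(146,147,148,260,261,262): print(v,ray(c,232,v,.006)[:2].round(4),ray(c,232,v,.046)[:2].round(4))
E
```

```text
238 [0.0485 0.0303] deg 2.78 res 0.0001 [0.687 0.546]
217 [0.0462 0.0853] deg 2.64 res 0.0002 [0.687 0.618]
0.45 0.0521 0.1061
0.5 0.0546 0.1084
0.55 0.057 0.1107
0.6 0.0594 0.113
0.65 0.0618 0.1153
0.7 0.0643 0.1176
230 [0.4812 0.1164] [0.482  0.0472]
235 [0.4685 0.1159] [0.4692 0.0468]
240 [0.4558 0.1129] [0.4564 0.0464]
245 [0.4432 0.1124] [0.4436 0.0461]
250 [0.4306 0.112 ] [0.4309 0.0457]
255 [0.4181 0.1115] [0.4183 0.0453]
226 [(138, 102), (139, 108), (140, 114), (141, 117), (142, 115), (143, 110), (144, 97), (145, 81), (146, 77), (147, 114), (148, 161), (149, 183), (150, 189), (151, 188)] [(256, 187), (257, 189), (258, 190), (259, 192), (260, 187), (261, 159), (262, 120), (263, 104), (264, 102), (265, 103)]
232 [(138, 100), (139, 103), (140, 112), (141, 113), (142, 113), (143, 107), (144, 87), (145, 77), (146, 79), (147, 120), (148, 165), (149, 186), (150, 189), (151, 190)] [(256, 190), (257, 188), (258, 188), (259, 189), (260, 178), (261, 149), (262, 118), (263, 104), (264, 102), (265, 101)]
238 [(138, 103), (139, 100), (140, 107), (141, 115), (142, 117), (143, 109), (144, 85), (145, 66), (146, 89), (147, 135), (148, 173), (149, 187), (150, 188), (151, 185)] [(256, 188), (257, 187), (258, 186), (259, 186), (260, 173), (261, 142), (262, 111), (263, 104), (264, 102), (265, 102)]
146 [0.703  0.0923] [0.6936 0.0824]
147 [0.7003 0.0922] [0.691  0.0823]
148 [0.6976 0.0921] [0.6884 0.0822]
260 [0.4053 0.0821] [0.4069 0.0726]
261 [0.4028 0.082 ] [0.4045 0.0726]
262 [0.4003 0.0819] [0.402  0.0725]
```

```bash
cat >> h.py <<'E'
from scipy.spatial.transform import Rotation as Ro
def to(p,yaw):  # tool x at yaw (deg), tool down
    s=r.observe(); R=np.array(s['orientation']); y=np.radians(yaw)
    x=np.array([np.cos(y),np.sin(y),0]); z=np.array([0,0,-1.]); G=np.stack([x,np.cross(z,x),z],1)
    rv=np.degrees(Ro.from_matrix(R.T@G).as_rotvec()); print('t',round(s['t'],2),'rot',rv.round(1),'shift cm',(R.T@(np.array(p)-s['ee_pos'])*100).round(2),'F',np.round(s['ft_force'],1),'gap',round(float(s['finger_gap']),4),'q6',np.round(s['qpos'][5],2))
DO=np.array([.558,.0843]); DY=np.radians(2.75)
def dk(x,y=0): return DO+np.array([np.cos(DY)*x-np.sin(DY)*y,np.sin(DY)*x+np.cos(DY)*y])
E
python3 -c "
from h import *
to([.5405,-.3593,.16],88.3)"
```

```text
t 0.25 rot [ -0.    0.1 -20.1] shift cm [-68.3   63.52   4.47] F [-0.   0.6  1. ] gap 0.0942 q6 -0.1
```

Emit:
{"fn": "carry_out", "kwargs": {"plan": [0,0,-2,-4,3.7,0,9.4,0,0,-4,-8,7.4,0,9.4,0,0,-6,-12,11.1,0,9.4,0,0,-8,-16,14.8,0,9.4,0,0,-10,-20,18.6,0,9.4,0,0,-12,-24,22.3,0,9.4,0,0,-14,-28,26,0,9.4,0,0,-16,-32,29.7,0,9.4,0,0,-18,-36,33.4,0,9.4,0,0,-20,-40,37.2,0,9.4]}}

```text
t: 1.5
ee_pos: [0.4013, -0.0006, 0.2047]
orientation: [[0.03, 1.0, 0.001], [1.0, -0.03, -0.001], [-0.001, 0.001, -1.0]]
ft_force: [1.1, 0.2, 0.2]
finger_gap: 0.0939
```

```bash
python3 -c "
from h import *
to([.5405,-.3593,.14],88.3)"
```

```text
t 1.5 rot [ 0.  0. -0.] shift cm [-35.44  14.97   6.51] F [1.1 0.2 0.2] gap 0.0939 q6 -1.68
```

Emit:
{"fn": "carry_out", "kwargs": {"plan": [0,0,0,-5,2.1,0,9.4,0,0,0,-10,4.2,0,9.4,0,0,0,-15,6.3,1,9.4,0,0,0,-20,8.5,2,9.4,0,0,0,-25,10.6,3.5,9.4,0,0,0,-30,12.7,5,9.4,0,0,0,-33.5,14.2,6,9.4,0,0,0,-35.4,15,6.5,9.4,0,0,0,-35.4,15,6.5,9.4,0,0,0,-35.4,15,6.5,9.4]}}

```text
t: 2.75
ee_pos: [0.5406, -0.3581, 0.1402]
orientation: [[0.029, 1.0, 0.001], [1.0, -0.029, -0.0], [-0.0, 0.001, -1.0]]
ft_force: [-0.3, -0.0, 0.3]
finger_gap: 0.0938
```

```bash
python3 -c "
from h import *
to([.5405,-.3593,.052],88.3)
c=cam('side'); cv2.imwrite('pics/s2.png',cv2.resize(c['img'][120:320,250:490],None,fx=2.5,fy=2.5))"
```

```text
t 2.75 rot [0. 0. 0.] shift cm [-0.11 -0.02  8.82] F [-0.3 -0.   0.3] gap 0.0938 q6 -2.21
```

View pics/s2.png

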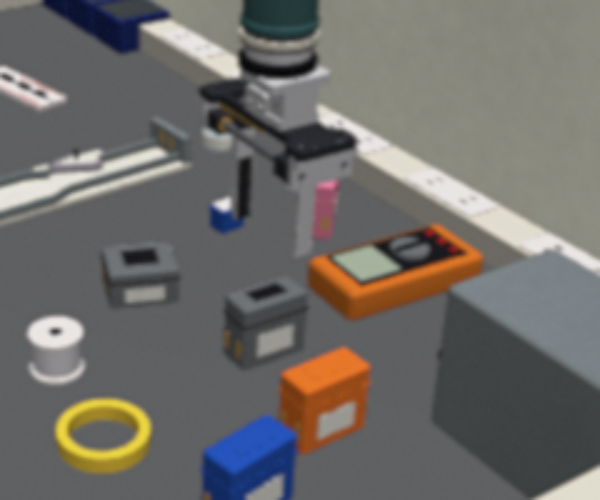

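The crop shows the open fingers at (243,190) and (303,225), straddling the grey pack at (265,320) from above. The orange pack (325,400) is clear of them. I'll descend.

Emit:
{"fn": "carry_out", "kwargs": {"plan": [0,0,0,-0.1,0,2,9.4,0,0,0,-0.1,0,4.5,9.4,0,0,0,-0.1,0,7,9.4,0,0,0,-0.1,0,8.4,9.4,0,0,0,-0.1,0,8.8,9.4,0,0,0,-0.1,0,8.8,5,0,0,0,-0.1,0,8.8,3.5,0,0,0,-0.1,0,8.8,3.5,0,0,0,-0.1,0,8.8,3.5,0,0,0,-0.1,0,8.8,3.5], "squeeze": 25}}

```text
t: 4.05
ee_pos: [0.5409, -0.3591, 0.0528]
orientation: [[0.029, 1.0, 0.001], [1.0, -0.029, -0.001], [-0.001, 0.001, -1.0]]
ft_force: [0.5, -0.2, 0.0]
finger_gap: 0.0473
```

Emit:
{"fn": "carry_out", "kwargs": {"plan": [0,0,0,0,0,0,3,0,0,0,0,0,0,3,0,0,0,0,0,0,3,0,0,0,0,0,0,3,0,0,0,0,0,-1,3,0,0,0,0,0,-3,3,0,0,0,0,0,-5.5,3,0,0,0,0,0,-8,3,0,0,0,0,0,-9.5,3,0,0,0,0,0,-9.5,3], "squeeze": 25}}

```text
t: 5.3
ee_pos: [0.5416, -0.3598, 0.1502]
orientation: [[0.029, 1.0, 0.005], [1.0, -0.029, -0.004], [-0.003, 0.005, -1.0]]
ft_force: [0.6, 0.4, -5.0]
finger_gap: 0.0398
```

```bash
python3 -c "
from h import *
print(dk(-.097))
to([*dk(-.097),.148],92.75)
s=r.observe();print(s['ee_pos'])"
```

```text
[0.46111171 0.07964612]
t 5.3 rot [ 0.3  0.2 -4.4] shift cm [ 4.369e+01 -9.320e+00  3.000e-02] F [ 0.6  0.4 -5. ] gap 0.0398 q6 -2.22
[ 0.54159121 -0.35975366  0.15023391]
```

Emit:
{"fn": "carry_out", "kwargs": {"plan": [0,0,0,2,-0.4,0,3,0,0,-1,7,-1.5,0,3,0,0,-2,13,-2.8,0,3,0,0,-3,19,-4,0,3,0,0,-4,25,-5.3,0,3,0,0,-4.4,31,-6.6,0,3,0,0,-4.4,37,-7.9,0,3,0,0,-4.4,41.5,-8.9,0,3,0.3,0.2,-4.4,43.7,-9.3,0,3,0.3,0.2,-4.4,43.7,-9.3,0,3]}}

```text
t: 6.55
ee_pos: [0.4593, 0.0818, 0.1471]
orientation: [[-0.052, 0.999, -0.003], [0.999, 0.052, 0.0], [0.0, -0.003, -1.0]]
ft_force: [0.7, -0.7, -3.3]
finger_gap: 0.0399
```

```bash
python3 -c "
from h import *
to([*dk(-.097),.058],92.75)
c=cam('top'); vv,uu=np.mgrid[0:400,0:640]; W=world(c,uu,vv)
cv2.imwrite('pics/t3.png',cv2.resize(c['img'][120:300,150:330],None,fx=3.3,fy=3.3))
d=cam('side'); cv2.imwrite('pics/s3.png',cv2.resize(d['img'][80:240,180:380],None,fx=3,fy=3))"
```

```text
t 6.55 rot [-0.2 -0.   0.2] shift cm [-0.23  0.2   8.91] F [ 0.7 -0.7 -3.3] gap 0.0399 q6 -1.57
```

View pics/s3.png

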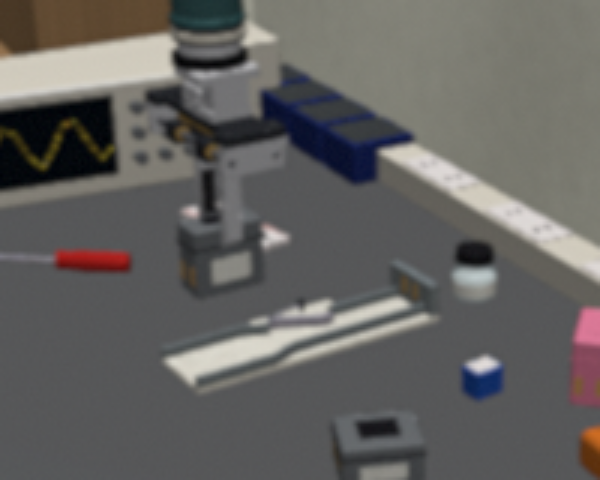

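The crop shows the pack held upright at (222,255), above the dock entry at (200,360). I'll lower it into the entry.

Emit:
{"fn": "carry_out", "kwargs": {"plan": [-0.2,0,0.2,-0.2,0.2,1.5,3,-0.2,0,0.2,-0.2,0.2,3.5,3,-0.2,0,0.2,-0.2,0.2,5.5,3,-0.2,0,0.2,-0.2,0.2,7,3,-0.2,0,0.2,-0.2,0.2,7.8,3,-0.2,0,0.2,-0.2,0.2,8.2,3,-0.2,0,0.2,-0.2,0.2,8.5,3,-0.2,0,0.2,-0.2,0.2,8.7,3,-0.2,0,0.2,-0.2,0.2,8.8,3,-0.2,0,0.2,-0.2,0.2,8.8,3]}}

```text
t: 7.9
ee_pos: [0.4623, 0.0779, 0.0597]
orientation: [[-0.045, 0.999, 0.002], [0.999, 0.045, -0.001], [-0.001, 0.002, -1.0]]
ft_force: [0.4, 0.1, -3.5]
finger_gap: 0.0398
```

```bash
python3 -c "
from h import *
to([*dk(-.097),.0588],92.75)"
```

```text
t 7.9 rot [ 0.1  0.  -0.2] shift cm [ 0.18 -0.11  0.09] F [ 0.4  0.1 -3.5] gap 0.0398 q6 -1.57
```

Emit:
{"fn": "carry_out", "kwargs": {"plan": [0,0,-0.2,0.2,-0.1,0,3,0,0,-0.2,0.2,-0.1,0.05,3,0,0,-0.2,0.2,-0.1,0.1,3,0,0,-0.2,0.2,-0.1,0.15,3,0,0,-0.2,0.2,-0.1,0.15,3,0,0,-0.2,0.2,-0.1,0.15,5,0,0,-0.2,0.2,-0.1,0.15,5.5,0,0,-0.2,0.2,-0.1,0.15,5.5,0,0,-0.2,0.2,-0.1,0.15,5.5,0,0,-0.2,0.2,-0.1,0.15,5.5]}}

```text
t: 9.15
ee_pos: [0.4612, 0.0798, 0.0582]
orientation: [[-0.049, 0.999, 0.002], [0.999, 0.049, -0.001], [-0.001, 0.002, -1.0]]
ft_force: [0.0, 0.6, -0.6]
finger_gap: 0.055
```

```bash
python3 -c "
from h import *
to([*dk(-.097),.0588],92.75)
d=cam('side'); a=cv2.resize(d['img'][130:230,210:350],None,fx=4,fy=4)
c=cam('top'); b=cv2.resize(c['img'][130:280,190:290],None,fx=2.4,fy=2.4)
o=np.zeros((400,800,3),np.uint8);o[:400,:560]=a;o[:360,560:800]=b;cv2.imwrite('pics/m4.png',o)"
```

```text
t 9.15 rot [0.1 0.  0. ] shift cm [-0.02 -0.01 -0.06] F [ 0.   0.6 -0.6] gap 0.055 q6 -1.57
```

View pics/m4.png

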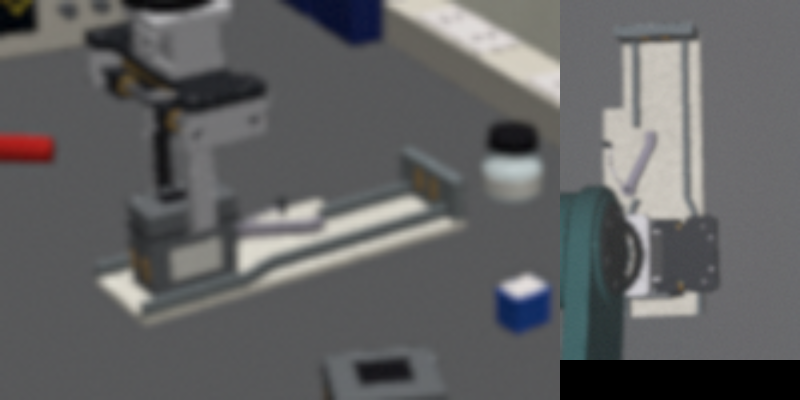

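The pack stands released in the entry: side crop (185,245), centred between the walls, with the latch ahead at (285,225) untouched. I'll regrip and slide.

Emit:
{"fn": "carry_out", "kwargs": {"plan": [0,0,0,0,0,0,3,0,0,0,0,0,0,3,0,0,0,0,0,0,3,0,0,0,0,0,0,3,0,0,0,0,0.5,0,3,0,0,0,0,1.5,0,3,0,0,0,0,3,0,3,0,0,0,0,4.5,0,3,0,0,0,0,6,0,3,0,0,0,0,6.5,0,3], "squeeze": 25}}

```text
t: 10.5
ee_pos: [0.527, 0.0828, 0.0581]
orientation: [[-0.049, 0.999, 0.001], [0.999, 0.049, -0.001], [-0.001, 0.001, -1.0]]
ft_force: [-4.3, -0.4, 3.2]
finger_gap: 0.04
```

```bash
python3 -c "
from h import *
to([*dk(.100),.0588],92.75)"
```

```text
t 10.5 rot [0.  0.1 0. ] shift cm [-1.000e-02  1.311e+01 -6.000e-02] F [-4.3 -0.4  3.2] gap 0.04 q6 -1.57
```

Emit:
{"fn": "carry_out", "kwargs": {"plan": [0,0,0,0,0.5,0,3,0,0,0,0,1.5,0,3,0,0,0,0,2.5,0,3,0,0,0,0,3.5,0,3,0,0,0,0,4.5,0,3,0,0,0,0,5.5,0,3,0,0,0,0,6.5,0,3,0,0,0,0,7.5,0,3,0,0,0,0,8.5,0,3,0,0,0,0,9,0,3]}}

```text
t: 11.75
ee_pos: [0.6175, 0.0872, 0.0582]
orientation: [[-0.049, 0.999, 0.001], [0.999, 0.049, -0.001], [-0.001, 0.001, -1.0]]
ft_force: [-3.1, -2.4, 1.7]
finger_gap: 0.0398
```

```bash
python3 -c "
from h import *
to([*dk(.100),.0588],92.75)"
```

```text
t 11.75 rot [0.  0.1 0. ] shift cm [-0.01  4.04 -0.06] F [-3.1 -2.4  1.7] gap 0.0398 q6 -1.57
```

Emit:
{"fn": "carry_out", "kwargs": {"plan": [0,0,0,0,0.5,0,3,0,0,0,0,1.2,0,3,0,0,0,0,1.9,0,3,0,0,0,0,2.5,0,3,0,0,0,0,3,0,3,0,0,0,0,3.4,0,3,0,0,0,0,3.7,0,3,0,0,0,0,3.9,0,3,0,0,0,0,3.9,0,3,0,0,0,0,3.9,0,3]}}

```text
t: 13.0
ee_pos: [0.6568, 0.0893, 0.0582]
orientation: [[-0.049, 0.999, 0.002], [0.999, 0.049, -0.001], [-0.001, 0.001, -1.0]]
ft_force: [0.5, 1.0, 0.2]
finger_gap: 0.0397
```

```bash
python3 -c "
from h import *
to([*dk(.100),.0588],92.75)
d=cam('side'); a=cv2.resize(d['img'][130:230,230:370],None,fx=4,fy=4)
c=cam('top'); b=cv2.resize(c['img'][130:280,190:290],None,fx=2.4,fy=2.4)
o=np.zeros((400,800,3),np.uint8);o[:400,:560]=a;o[:360,560:800]=b;cv2.imwrite('pics/m5.png',o)"
```

```text
t 13.0 rot [0.1 0.  0. ] shift cm [-0.03  0.11 -0.06] F [0.5 1.  0.2] gap 0.0397 q6 -1.57
```

View pics/m5.png

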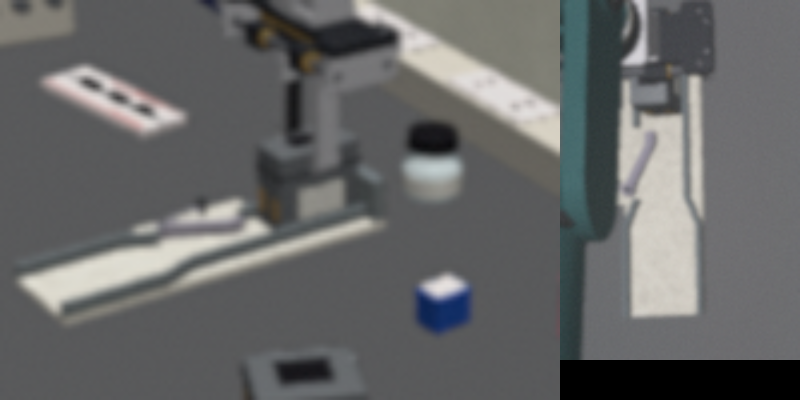

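The latch is back at its shut angle, top crop (640,162), behind the pack at (657,95), and the pack stands near the end wall. I'll release and retreat.

Emit:
{"fn": "carry_out", "kwargs": {"plan": [0,0,0,0,0,0,6,0,0,0,0,0,0,6,0,0,0,0,0,0,6,0,0,0,0,0,0,6,0,0,0,0,0,-1,6,0,0,0,0,0,-4,6,0,0,0,0,0,-8,6,0,0,0,0,0,-12,6,0,0,0,0,-3,-14,6,0,0,0,0,-7,-15,6]}}

```text
t: 14.35
ee_pos: [0.5871, 0.0859, 0.2108]
orientation: [[-0.049, 0.999, 0.006], [0.999, 0.049, -0.0], [-0.001, 0.006, -1.0]]
ft_force: [0.6, 0.5, 0.2]
finger_gap: 0.0601
```

Emit:
{"fn": "carry_out", "kwargs": {"plan": [0,0,0,0,-3,0,6,0,0,0,0,-7,0,6,0,0,0,0,-12,0,6,0,0,0,-3,-15,0,6,0,0,0,-8,-17,0,6,0,0,0,-13,-18,0,6,0,0,0,-18,-18,0,6,0,0,0,-22,-18,0,6,0,0,0,-24,-18,0,6,0,0,0,-24,-18,0,6]}}

```text
t: 15.6
ee_pos: [0.4189, -0.1635, 0.2106]
orientation: [[-0.046, 0.999, 0.006], [0.999, 0.046, -0.001], [-0.001, 0.006, -1.0]]
ft_force: [0.9, 0.6, -0.4]
finger_gap: 0.0603
```

```bash
python3 - <<'E'
from h import *
c=cam('top'); vv,uu=np.mgrid[0:400,0:640]; W=world(c,uu,vv); Z=W[...,2]
m=(abs(uu-232)<30)&(vv>130)&(vv<230)&(Z>.07)&(Z<.1)
b=cv2.minAreaRect((W[m][:,:2]*1000).astype(np.float32)); print(b,np.median(Z[m]))
p=np.array(b[0])/1000-DO; print('dock x',p[0]*np.cos(DY)+p[1]*np.sin(DY),'y',-p[0]*np.sin(DY)+p[1]*np.cos(DY))
m=(abs(uu-339)<30)&(abs(vv-227)<30)&(Z>.036)&(Z<.056); print('flat',cv2.minAreaRect((W[m][:,:2]*1000).astype(np.float32)))
cv2.imwrite('pics/c6.png',cv2.resize(c['img'][120:280,170:370],None,fx=3.5,fy=3.5))
E
```

```text
((656.6401977539062, 86.21060180664062), (79.32023620605469, 38.83193588256836), 2.100022077560425) 0.08148690399447522
dock x 0.09861826946807778 y -0.002824170553429471
flat ((494.8470458984375, -189.80001831054688), (66.14289855957031, 70.57942962646484), 68.18949890136719)
```

View pics/c6.png

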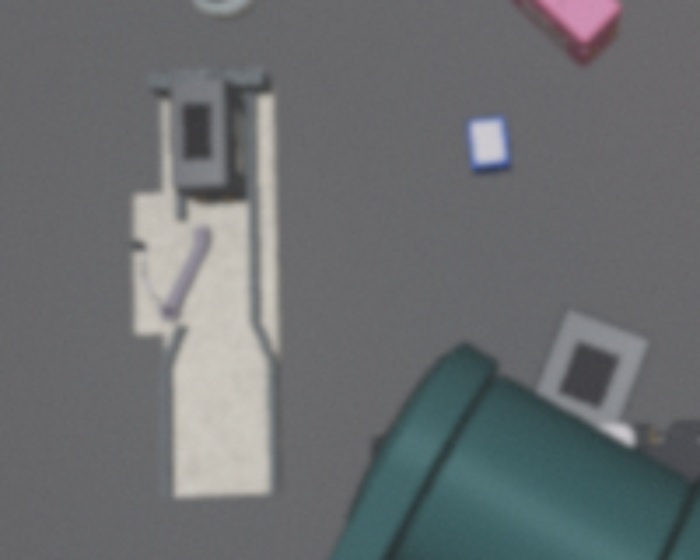

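The pack stands at crop (200,135), against the end wall. The latch at (187,270) is shut behind it, and the flat pack at (595,365) is in place, partly hidden by the arm. Handing in.

```bash
python3 -c "
from cell import r
print(r.hand_in(), r.observe()['t'])"
```

```text
the job is handed in; nothing more can be done
the job is handed in; nothing more can be done
```

The tall grey pack is standing in the charging dock by the end wall, released, with the latch sprung shut behind it. I set it down and released it in the open entry, then regripped it and slid it past the latch. The job was handed in at about 15.7 s; the hand-in gives no verdict.

- **Pack position:** the last picture puts its centre at dock x about +98.6 mm (it needs to be past +90). It stands upright, with its top at 81.5 mm.
- **Latch:** it looks back at its starting, shut angle. I judged this from the picture and did not measure the angle.
- **Forces:** the wrist force readings I took stayed under about 6 N.
- **Flat pack:** it was not touched. Its last fit was about 5 mm off the first and 10 mm too short in length; I put this down to the arm hiding part of it in that picture, and did not check again.
- **Small disagreement:** the pack measured 2.8 mm off the channel's middle line, although the gripper held it centred. That is within the 4 mm clearance; the likely cause is camera calibration and my fit of the dock.

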